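# Start the clamp bolt in its boss

## Robot

A 7-joint arm with a two-finger parallel gripper is mounted at the origin on the work surface. World frame = base frame: x ahead of the robot, y to its left, z up, the work surface at z = 0. Lengths are in m, angles in rad, forces in N, time in s.
With the tool pointing down it reaches from about 0.4 to 0.85 m from the base axis. Payload 4.5 kg.
Tool frame: the origin (TCP) lies where the fingers leave the gripper's body, on its centre line; the fingertips stand 64 mm ahead of it and the grasp point (between the pads) lies 45 mm ahead of it; z points along the fingers, y is the line along which they close (so a half turn about z gives the same grasp; the last joint's range is limited). The gripper opens to 88 mm and grips with 3 to 60 N. Pads are 18 mm wide; open, the fingers measure 123 mm over their backs; the gripper's body (75 mm by 187 mm) begins 45 mm behind the grasp point.
Start: joints at [1.228, 0.689, -0.195, 1.565, 0.157, 0.902, -0.215], TCP at [0.23, -0.581, 0.303] pointing down, gripper open.
Joint ranges: [-3.01, 3.01], [-0.46, 2.08], [-1.47, 1.51], [0.13, 2.56], [-1, 4.14], [0.04, 2.09], [-2.66, 2.66]. Speed limits (rad/s): [2.57, 2.57, 3.14, 3.14, 3.14, 3.14, 3.14].

## Interface

Orientations are given as a unit quaternion [x, y, z, w].
In Python, from plant import r gives the robot as it stands.
- The arm moves only by the tool play_rows, never from a script. Its arguments are lists of equal length, an entry for each row: "translation": the shift along the tool's x, y, z in m, a list of three; "delta_rot": the turn, a rotation vector about the tool's x, y, z in degrees, a list of three; "grip": the opening, from -1 (shut) to 1 (fully open). In form: {"translation": [[x, y, z], ...], "delta_rot": [[rx, ry, rz], ...], "grip": [grip, ...]}. A call has 1 to 20 rows; each row shifts and turns the commanded pose from where the row before left it, along the tool's axes as they then stand; what a row does not reach is not made up. A row lasts 1/8 s, in which the tool goes at most 62.5 mm and 10.7 degrees, less where a joint would pass 70% of its speed; a pose out of reach is approached as far as the arm can. A call with a gripper value outside its range is refused whole. The fingers move at their own pace and stop on an object; "squeeze" is the grip in N (left out, the last holds). Time passes only in rows, so rows that do not move let the fingers close. It gives the time, the measured TCP pose, the force, the opening and the grip force at its end, in the units of the state.
- r.get_state(): the state, without advancing time (a new reading comes with each control period).
- r.snapshot(name): name is "scene" or "top" or "wrist"; returns the picture (400x640x3 uint8, blue, green, red); there is no depth.
- r.get_calibration(name): a dict with "intrinsics" (3x3 intrinsics, pixels), "eye" and "rotation" of the camera in the world. Camera axes: x right, y up, looking along -z (the intrinsics and any distortion apply to the point x, -y, -z); pixel columns grow to the right and rows downward; lengths in m; the calibration is good to about 2 mm. A picture is of the moment at which its call begins: read the wrist's pose just before it. get_calibration takes no time and is no camera call; for the wrist camera it gives the pose at the moment of the call.
- r.finish_job(): hands the job in; it is judged then, once.
Trained networks look in the newest picture that a camera, given by its name, has taken for a name from the list of things; names that differ only in an ending like _2 or _b are one class to them, and where a whole thing is asked for, a point or a joint stands for the part that bears it (a point fixed in the world has none). Each returns a list of dicts, best first, with "confidence" (0 to 1); they miss things now and then, are a little off and sometimes report something else, mostly with a low value. They report only what shows in the picture. A call takes as long as a camera call. They do not tell look-alikes from the thing itself.
- r.look_for(camera, target): "point" ([x, y, z] in m, in world coordinates, good to about 4 mm: the middle of the surface that is visible of it).
- r.silhouettes(camera, target): "pixels" (400x640 bool, what is visible of it).
The state is a dict: "clock": time; "q": joint angles; "qd": joint speeds; "joint_torque": joint torques, N m; "tool_pos": TCP position; "eef_rot": TCP orientation; "contact_force": force on the tool from outside, world axes, zero at the start; "moment": the same for the moment, N m; "opening": opening from 0.0 (shut) to 1.0 (fully open); "finger_force": force on a finger pad.
Only numpy, scipy, OpenCV 4.12 (cv2) and the standard library are available. Lean on these libraries where they do the work, as an engineer would, in place of code of your own. Each camera call takes 0.05 s, during which the arm holds its last target. There are 200 camera calls.

## Task

Take the brass T-bolt from the rack and stand it in the threaded boss of the block clamp, so that its red handle end (the nose) points about a quarter turn clockwise from the boss's red mark and the nose rests on top of the thread. Pressing lightly, turn it backward (anticlockwise from above) until the nose drops off the end of the thread at the red mark, then turn it forward (clockwise) one full turn, regripping as needed, so that the thread is properly started. Finish while still holding the handle in the gripper, bolt upright and at rest, and leave the black bolt and all else where they are.

Things in the scene. Friction and masses are not known exactly. Their poses are not given: they have to be found in the camera images.
- bolt: Brass clamp bolt, 100 mm tall, about 0.25 kg, standing upright in a hole of the rack. Origin: centre of the foot of its shank; z up along the shank, x towards its nose. Shank 16 mm in diameter, tapered at the foot. T-handle on top: a brass bar 48 mm along x, 14 mm along y, from 78 to 100 mm above the origin; its end on the nose's side is painted red
- nose (a point): Centre of the bolt's nose, the start of its right-hand thread: a stub 3.6 mm thick sticking out of the shank along the bolt's +x, 44 mm above its origin, out to 15.6 mm from the axis (this point: 13 mm). It alone touches the boss's thread; the thread turn seen above it is for looks only
- grip (a point): Centre of the brass bolt's T-handle, 89 mm above the bolt's origin; grip the bar across its 14 mm (bolt's y). A half turn of the gripper fits it as well; open fingers can swing round the bar without rising
- rack: Wooden rack, fixed, 75 x 200 x 50 mm, origin under its centre; two upright holes 18 mm wide, 41 mm deep, 100 mm apart along its y. Each holds a bolt, lifted straight up and out
- clamp: Fixed block clamp: wooden base 130 (x) x 230 (y) x 18 mm, cards on it (top at 34 mm), a green yoke along y (top at 76 mm) with an upright dark steel boss in its middle, 44 mm across, rim at 98.5 mm. Origin: under the boss's axis, on the table; z up, x towards the red mark on the rim and the red dash on the base. Guide bore 18 mm wide from 52 to 78 mm up, thread above it
- thread_start (a point): On the boss's axis at the height of its thread's upper end, 100 mm above the table; axes as the clamp's. The thread is a right-hand ridge 2.4 mm thick, 9.4 mm in inner radius, 8 mm per turn: its upper end lies 30 degrees clockwise (from above) of +x, and from there it winds clockwise and down. With the nose on the ridge the bolt's origin is 42 mm below the ridge's top
- drop_gap (a point): The gap at the red mark, 13 mm from the boss's axis along the clamp's +x, 93 mm up. It is 60 degrees wide, centred on +x. A nose turned backward off the ridge's upper end drops about 7 mm here, onto the ridge one turn below. Turned forward from there it runs under the ridge's upper end and the bolt sinks 8 mm per turn, with some 2 mm of play up and down
- stop_tooth (a point): Small steel stop tooth in the boss, 3 mm thick, at the gap's far side, 30 degrees anticlockwise (from above) of +x, 13.5 mm from the axis, its top 102 mm up. It stops a nose turned backward beyond the gap; it also jams the nose if the bolt is turned forward round the top of the ridge without having dropped
- black_bolt: another T-handled bolt, steel shank and black plastic handle, same outline as the brass one but without thread; stands in the rack's other hole. Not used, leave it alone. Origin: centre of the foot of its shank
- mallet: small hammer with a wooden handle, bystander, lying on the table
- punch: hand punch with a dark wooden handle, bystander, lying on the table
- tin: red round tin, 76 mm across and 92 mm tall, bystander; origin under its centre
- print_block: carved wooden printing block 110 x 75 x 32 mm, bystander; origin under its centre
- steel_rule: flat dark steel bar 30 x 200 x 5 mm, bystander; origin under its centre
- cards_b: stack of pale card strips 75 x 130 x 48 mm, bystander; origin under its centre
Mind the look-alikes: they are no part of the job. What is meant by the bolt is not blue, pink or white, and is the smaller of those in its own colour.

How it is judged:
On the way, in this order (a step that is already met when the one before it is completed fails the run):
1. the brass bolt stands upright in the boss, nose resting on top of the thread ridge about a quarter turn clockwise from the red mark (within 40 degrees) (horizontal distance between bolt and clamp below 0.004 m and angle between bolt's own z axis and vertical below 0.12 rad and y of nose in the frame of thread_start below -0.0096 m and z of nose in the frame of thread_start between -0.0032 and 0.0028 m), for 0.1 s.
2. turned backward, the nose comes back along the top of the ridge to the thread's upper end (horizontal distance between bolt and clamp below 0.004 m and angle between bolt's own z axis and vertical below 0.12 rad and y of nose in the frame of thread_start between -0.0094 and -0.0055 m and x of nose in the frame of thread_start above 0 m and z of nose in the frame of thread_start between -0.003 and 0.0035 m), for 0.02 s.
3. the nose has dropped off the thread's end into the gap at the red mark, at least 4 mm below the ridge's upper end (horizontal distance between bolt and clamp below 0.004 m and angle between bolt's own z axis and vertical below 0.12 rad and z of nose in the frame of thread_start between -0.0085 and -0.004 m and x of nose in the frame of thread_start above 0.006 m), for 0.1 s.
4. turned forward half way round, the nose is under the ridge on the side away from the red mark (horizontal distance between bolt and clamp below 0.004 m and angle between bolt's own z axis and vertical below 0.12 rad and z of nose in the frame of thread_start between -0.0125 and -0.007 m and x of nose in the frame of thread_start below -0.008 m), for 0.02 s.
At the end, for the whole second after the job is handed in: The brass bolt stands upright in the boss (within 7 degrees and 4 mm of its axis), one turn past the drop: nose on the red mark's side (within about 80 degrees) and 10.5 to 16.5 mm below the thread's upper end; at rest and still gripped (over 4 N) (horizontal distance between bolt and clamp below 0.004 m and angle between bolt's own z axis and vertical below 0.12 rad and z of nose in the frame of thread_start between -0.0165 and -0.0105 m and x of nose in the frame of thread_start above 0.002 m and contact force between the fingers and bolt above 4 N and linear speed of bolt below 0.02 m/s and angular speed of bolt below 0.3 rad/s); the arm keeps its last pose, push and grip.
It fails at once if the black bolt is pulled out, knocked or moved more than 15 mm (distance of black_bolt from where it was at the start of the episode above 0.015 m).
It fails at once if a bystander is moved more than 20 mm (distance of any of mallet, punch, tin, print_block, steel_rule, cards_b from where it was at the start of the episode above 0.02 m).
It fails at once if the bolt is pressed or pulled against the clamp with more than 60 N (contact force between bolt and clamp above 60 N).
It also fails if it takes over 72 s, if anything falls off the work surface, if the arm or the gripper's body presses on something with over 40 N, if the wrist force passes 120 N, or if a joint passes its speed limit or range.

## Working session

There is one attempt and no reset: what is moved stays moved. The work goes in short steps, Python scripts to look and compute and a tool call to move; the robot and the scene stay as the last step left them, time stands still between calls to the robot, and variables do not carry over. Pictures are saved under pics/ and viewed, at most 10 in all, crops included, and the job is handed in when it is done.

Besides the shell and the picture viewer there is one more tool, called after ">>>" in YAML: its name, and indented under it one key for each argument. play_rows: Moves the arm, as the interface text tells. Its arguments: {"type":"object","properties":{"translation":{"type":"array","items":{"type":"array","items":{"type":"number"}}},"delta_rot":{"type":"array","items":{"type":"array","items":{"type":"number"}}},"grip":{"type":"array","items":{"type":"number"}},"squeeze":{"type":"number"}},"required":["translation","delta_rot","grip"]}

```bash
ls; mkdir -p pics; python3 - <<'E'
from plant import r
import cv2,numpy as np
s=r.get_state();print({k:np.round(v,3) for k,v in s.items()})
for c in["scene","top"]:
    cv2.imwrite(f"pics/{c}0.png",r.snapshot(c))
    k=r.get_calibration(c);print(c,np.round(k["eye"],3),np.round(k["rotation"],3).tolist(),np.round(k["intrinsics"],1).tolist(),k.keys())
    for t in["bolt","black_bolt","rack","clamp","nose","grip","drop_gap"]:
        print(t,[(np.round(d["point"],3).tolist(),round(d["confidence"],2)) for d in r.look_for(c,t)])
E
```

```text
pics
{'clock': np.float64(0.0), 'q': array([ 1.228,  0.69 , -0.195,  1.566,  0.157,  0.902, -0.215]), 'qd': array([-0.001,  0.001,  0.001, -0.   ,  0.   ,  0.   , -0.001]), 'joint_torque': array([ 0.0000e+00, -5.2755e+01, -1.2670e+00, -1.5342e+01, -5.3000e-02,
        6.0000e-03,  0.0000e+00]), 'tool_pos': array([ 0.23 , -0.581,  0.302]), 'eef_rot': array([ 0.982,  0.187, -0.   , -0.001]), 'contact_force': array([ 0.099, -0.129, -0.266]), 'moment': array([ 0.039, -0.004, -0.015]), 'finger_force': np.float64(0.0), 'opening': np.float64(0.999)}
scene [1.43  0.285 0.672] [0.283, 0.376, 0.713, 0.52] [[388.6, 0.0, 316.0], [0.0, 388.6, 203.5], [0.0, 0.0, 1.0]] dict_keys(['intrinsics', 'eye', 'rotation'])
bolt [([0.408, 0.206, 0.112], 0.73), ([0.468, 0.279, 0.075], 0.66), ([0.614, 0.345, 0.079], 0.56), ([0.56, 0.248, 0.093], 0.51)]
black_bolt [([0.563, 0.146, 0.098], 0.47), ([0.563, -0.09, 0.034], 0.16)]
rack [([0.589, 0.196, 0.053], 0.84)]
clamp [([0.562, -0.091, 0.034], 0.89), ([0.746, 0.23, 0.043], 0.45)]
nose [([0.616, 0.344, 0.082], 0.83), ([0.615, 0.45, 0.03], 0.72), ([0.509, 0.36, 0.
[... 460 characters left out ...]
(['intrinsics', 'eye', 'rotation'])
bolt [([0.496, 0.347, 0.13], 0.84), ([0.404, 0.2, 0.142], 0.76), ([0.553, 0.237, 0.109], 0.68), ([0.606, 0.34, 0.1], 0.65), ([0.681, -0.391, 0.003], 0.61), ([0.462, 0.273, 0.094], 0.57)]
black_bolt [([0.554, 0.236, 0.11], 0.71)]
rack [([0.551, 0.192, 0.055], 0.85), ([0.536, -0.107, 0.03], 0.48)]
clamp [([0.538, -0.105, 0.029], 0.83)]
nose [([0.496, 0.348, 0.127], 0.68), ([0.403, 0.202, 0.147], 0.67), ([0.612, 0.342, 0.1], 0.52)]
grip [([0.493, 0.351, 0.125], 0.57), ([0.404, 0.206, 0.143], 0.49), ([0.605, 0.34, 0.099], 0.49), ([0.592, 0.446, 0.034], 0.46), ([0.462, 0.276, 0.099], 0.44)]
drop_gap [([0.54, -0.106, 0.035], 0.65), ([0.417, -0.43, 0.023], 0.16)]
```

View pics/scene0.png

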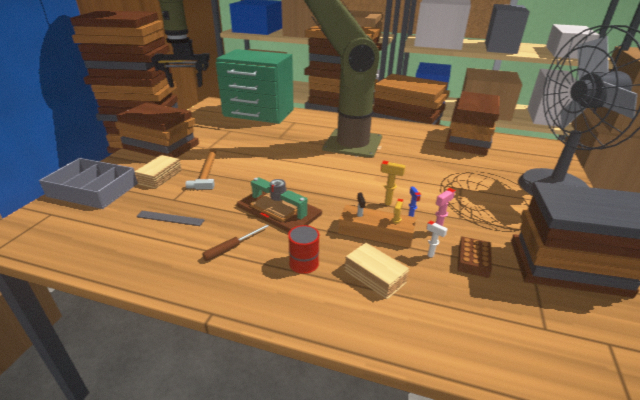

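View pics/top0.png

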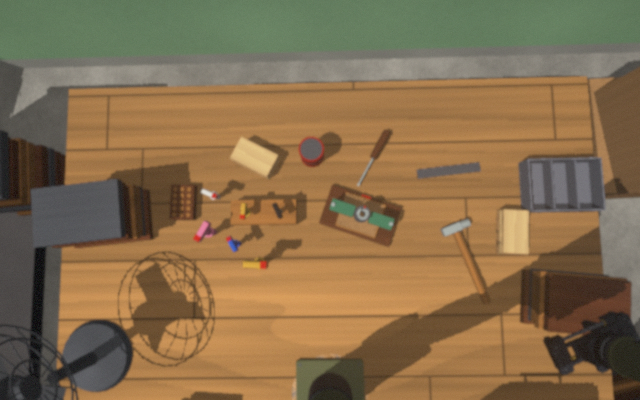

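Brass candidates: the tall bolt at scene (393,185), which stands on the table, and the small brass bolt in the rack at scene (397,212) / top (242,210). Blue (413,200), pink (444,207) and white (436,238) are ruled out by colour. The small one in the rack fits because it is the smaller brass one, beside the black bolt. I'll confirm it in a crop.

```bash
python3 - <<'E'
import cv2,numpy as np
a=cv2.imread("pics/scene0.png");b=cv2.imread("pics/top0.png")
z=lambda i,x,y,w,h:cv2.resize(i[y:y+h,x:x+w],(400,300),interpolation=cv2.INTER_CUBIC)
o=np.vstack([np.hstack([z(a,340,155,120,90),z(b,222,177,80,60)]),np.hstack([z(a,230,160,100,75),z(b,317,175,92,69)])])
cv2.imwrite("pics/crop0.png",o)
E
```

```text
(no output)
```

View pics/crop0.png

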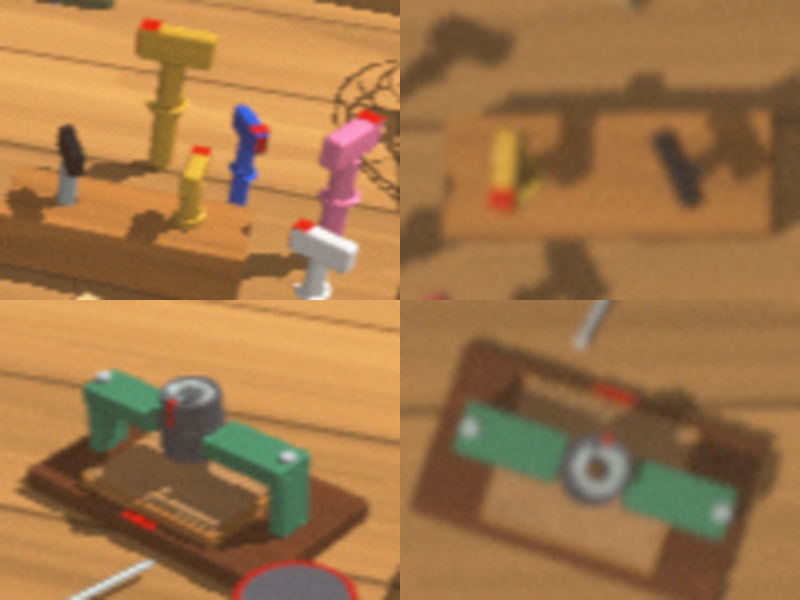

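The crop confirms it. The small brass bolt is in the rack's left hole at top (242,210) with its red end toward the robot (-x). The boss is at top (362,214), with its red marks up and slightly right. Next I'll measure.

```bash
cat > h.py <<'E'
from plant import r
import cv2,numpy as np
from scipy.spatial.transform import Rotation as R
def ray(k,uv,z):
    K=np.array(k["intrinsics"]);M=np.array(k["rotation"])
    if M.ndim==1:M=R.from_quat(M).as_matrix()
    else:M=M
    p=np.linalg.inv(K)@[uv[0],uv[1],1.]
    d=M@[p[0],-p[1],-p[2]];e=np.array(k["eye"])
    return e+d*(z-e[2])/d[2]
def proj(k,P):
    K=np.array(k["intrinsics"]);M=np.array(k["rotation"])
    if M.ndim==1:M=R.from_quat(M).as_matrix()
    c=M.T@(np.array(P)-k["eye"]);q=K@[c[0],-c[1],-c[2]]
    return q[:2]/q[2]
def tool():
    s=r.get_state();m=R.from_quat(s["eef_rot"]).as_matrix()
    return np.array(s["tool_pos"]),m,np.degrees(np.arctan2(m[1,0],m[0,0]))
def go(P,yaw=None):
    p,m,y=tool();print("tcp",p.round(4),"yaw",y.round(2),"tilt",m[:,2].round(4),"shift tool",(m.T@(np.array(P)-p)).round(4),"" if yaw is None else("rz",round(y-yaw,2)))
E
python3 - <<'E'
from h import *
k=r.get_calibration("top")
print("bolt top",[ray(k,p,.109).round(4) for p in[(242.6,204),(242.6,217)]])
print("boss",ray(k,(362.3,213.6),.0985).round(4),"dash",ray(k,(366.5,196.4),.018).round(4),ray(k,(364.6,206.7),.0985).round(4))
p,m,y=tool();w=r.get_calibration("wrist")
M=R.from_quat(w["rotation"]).as_matrix()
print("cam in tool",(m.T@(w["eye"]-p)).round(4),(m.T@M).round(3).tolist(),np.round(w["intrinsics"],1).tolist())
go([.55,.23,.30],90)
E
```

```text
bolt top [array([0.5722, 0.243 , 0.109 ]), array([0.5343, 0.2429, 0.109 ])]
boss [ 0.5384 -0.105   0.0985] dash [ 0.5973 -0.1269  0.018 ] [ 0.5584 -0.1122  0.0985]
cam in tool [ 0.0756 -0.0007 -0.0802] [[-0.001, 0.957, 0.289], [1.0, 0.001, -0.001], [-0.001, 0.289, -0.957]] [[324.8, 0.0, 317.6], [0.0, 324.8, 200.4], [0.0, 0.0, 1.0]]
tcp [ 0.23   -0.5812  0.3028] yaw 21.59 tilt [ 1.e-04 -2.e-04 -1.e+00] shift tool [ 0.596  -0.6365  0.0027] ('rz', np.float64(-68.41))
```

>>> play_rows:
  translation:
    - [0.0289,-0.0206,0.001]
    - [0.0289,-0.0206,0.001]
    - [0.0289,-0.0206,0.001]
    - [0.0289,-0.0206,0.001]
    - [0.0289,-0.0206,0.001]
    - [0.0289,-0.0206,0.001]
    - [0.0289,-0.0206,0.001]
    - [0.0289,-0.0206,0.001]
    - [0.0289,-0.0206,0.001]
    - [0.0289,-0.0206,0.001]
    - [0.0289,-0.0206,0.001]
    - [0.0289,-0.0206,0.001]
    - [0.0289,-0.0206,0.001]
    - [0.0289,-0.0206,0.001]
    - [0.0289,-0.0206,0.001]
    - [0.0289,-0.0206,0.001]
    - [0,0,0]
    - [0,0,0]
  delta_rot:
    - [0,0,0]
    - [0,0,0]
    - [0,0,0]
    - [0,0,0]
    - [0,0,0]
    - [0,0,0]
    - [0,0,0]
    - [0,0,0]
    - [0,0,0]
    - [0,0,0]
    - [0,0,0]
    - [0,0,0]
    - [0,0,0]
    - [0,0,0]
    - [0,0,0]
    - [0,0,0]
    - [0,0,0]
    - [0,0,0]
  grip: [1,1,1,1,1,1,1,1,1,1,1,1,1,1,1,1,1,1]

```text
clock: 3.05
tool_pos: [0.5382, -0.1054, 0.2867]
eef_rot: [0.982, 0.187, -0.0, 0.0]
contact_force: [-0.3, -1.0, -0.9]
opening: 0.998
finger_force: 0.0
```

```bash
python3 - <<'E'
from h import *
k=r.get_calibration("wrist");im=r.snapshot("wrist");cv2.imwrite("pics/w1.png",im);np.savez("w1.npz",**k)
print(np.round(r.get_state()["q"],3));go([.553,.243,.28],0)
for d in r.look_for("wrist","drop_gap")+r.look_for("wrist","clamp"):print(np.round(d["point"],4),d["confidence"])
for P in[(.5384,-.105,.0985),(.5973,-.1269,.018)]:print(proj(k,P))
E
```

```text
[ 0.184  0.607 -0.121  1.819  0.106  0.722 -1.191]
tcp [ 0.538  -0.1059  0.2867] yaw 21.49 tilt [-8.0e-04 -1.1e-03 -1.0e+00] shift tool [ 0.1418 -0.3192  0.0063] ('rz', np.float64(21.49))
[ 0.551  -0.1004  0.0347] 0.8
[ 0.5543 -0.0913  0.0332] 0.63
[317.65653599 193.69576095]
[357.371873   130.28416531]
```

View pics/w1.png

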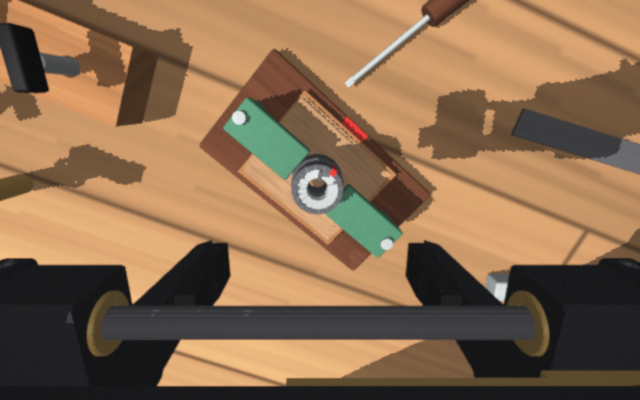

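The wrist image shows the boss rim near (318,183), its red mark at (333,172), the base dash at (355,128) and the yoke screws at (238,118) and (387,244). I'll refine these in the same picture.

```bash
python3 - <<'E'
from h import *
k=dict(np.load("w1.npz"));im=cv2.imread("pics/w1.png")
def cen(mask):
    ys,xs=np.nonzero(mask);return xs.mean(),ys.mean(),len(xs)
h=cv2.cvtColor(im,cv2.COLOR_BGR2HSV);H,S,V=h[...,0],h[...,1],h[...,2]
white=((S<50)&(V>150)).astype(np.uint8)
n,l,st,c=cv2.connectedComponentsWithStats(white)
for i in range(1,n):
    if st[i,4]>20 and 200<c[i][0]<420 and 90<c[i][1]<270:print("white",st[i],c[i].round(1),ray(k,c[i],.0985).round(4),ray(k,c[i],.077).round(4))
red=(((H<6)|(H>174))&(S>190)&(V>120)).astype(np.uint8)
n,l,st,c=cv2.connectedComponentsWithStats(red)
for i in range(1,n):
    if st[i,4]>8:print("red",st[i],c[i].round(1),ray(k,c[i],.018).round(4),ray(k,c[i],.0985).round(4))
green=((H>60)&(H<90)&(S>80)).astype(np.uint8)
pts=np.argwhere(green)[:,::-1];pts=pts[(abs(pts[:,0]-317)<120)&(abs(pts[:,1]-184)<90)]
W=np.array([ray(k,p,.076)[:2] for p in pts]);rc=cv2.minAreaRect((W*1000).astype(np.float32));print("green",rc)
cv2.imwrite("pics/w1c.png",cv2.resize(im[130:240,250:390],(763,600),interpolation=cv2.INTER_CUBIC))
E
```

```text
white [232 110  14  15 156] [238.3 117.3] [ 0.5743 -0.0225  0.0985] [ 0.5715 -0.0182  0.077 ]
white [298 169  41  41 845] [317.7 190.6] [ 0.5409 -0.104   0.0985] [ 0.5355 -0.1062  0.077 ]
white [380 239  13  12 114] [386.2 243.9] [ 0.5174 -0.1796  0.0985] [ 0.5101 -0.1878  0.077 ]
red [344 120  23  20 109] [355.3 130.2] [ 0.5966 -0.1248  0.018 ] [ 0.5993 -0.1138  0.0985]
green ((543.2135009765625, -103.13028717041016), (188.97662353515625, 36.78708267211914), 70.22309875488281)
```

View pics/w1c.png

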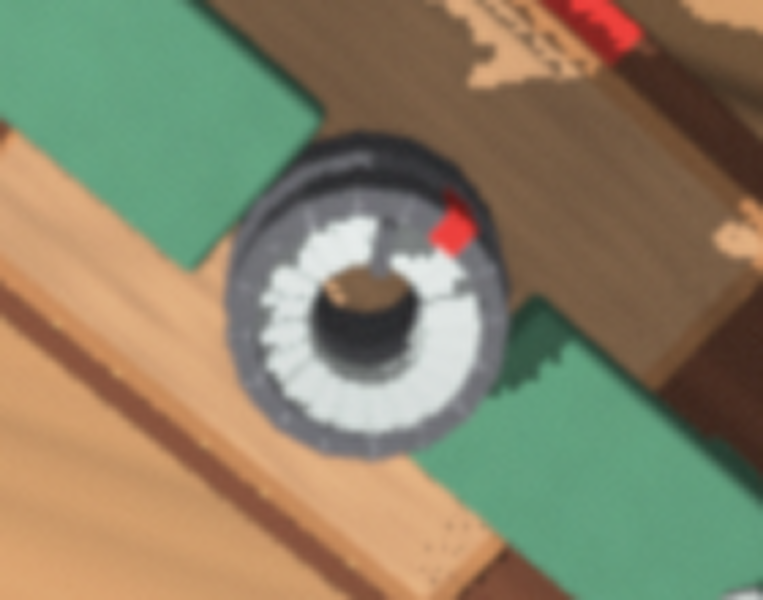

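>>> play_rows:
  translation:
    - [0.0118,-0.0266,0.0005]
    - [0.0118,-0.0266,0.0005]
    - [0.0118,-0.0266,0.0005]
    - [0.0118,-0.0266,0.0005]
    - [0.0118,-0.0266,0.0005]
    - [0.0118,-0.0266,0.0005]
    - [0.0118,-0.0266,0.0005]
    - [0.0118,-0.0266,0.0005]
    - [0.0118,-0.0266,0.0005]
    - [0.0118,-0.0266,0.0005]
    - [0.0118,-0.0266,0.0005]
    - [0.0118,-0.0266,0.0005]
    - [0,0,0]
    - [0,0,0]
    - [0,0,0]
    - [0,0,0]
  delta_rot:
    - [0,0,0]
    - [0,0,0]
    - [0,0,0]
    - [0,0,0]
    - [0,0,0]
    - [0,0,0]
    - [0,0,0]
    - [0,0,0]
    - [0,0,0]
    - [0,0,0]
    - [0,0,0]
    - [0,0,0]
    - [0,0,7.2]
    - [0,0,7.2]
    - [0,0,7.1]
    - [0,0,0]
  grip: [1,1,1,1,1,1,1,1,1,1,1,1,1,1,1,1]

```text
clock: 5.2
tool_pos: [0.5531, 0.2434, 0.2807]
eef_rot: [1.0, 0.001, 0.0, 0.0]
contact_force: [-0.7, 0.4, -0.9]
opening: 1.004
finger_force: 0.0
```

```bash
python3 - <<'E'
from h import *
k=r.get_calibration("wrist");im=r.snapshot("wrist");cv2.imwrite("pics/w2.png",im);np.savez("w2.npz",**k)
print(np.round(r.get_state()["q"],3));go([.553,.243,.28],0)
h=cv2.cvtColor(im,cv2.COLOR_BGR2HSV);H,S,V=h[...,0],h[...,1],h[...,2]
red=(((H<6)|(H>174))&(S>190)&(V>120)).astype(np.uint8)
n,l,st,c=cv2.connectedComponentsWithStats(red)
for i in range(1,n):
    if st[i,4]>8:print("red",st[i],c[i].round(1),ray(k,c[i],.109).round(4))
for d in r.silhouettes("wrist","bolt"):
    ys,xs=np.nonzero(d["pixels"])
    W=np.array([ray(k,p,.109)[:2] for p in zip(xs,ys)]);print(round(d["confidence"],2),xs.min(),xs.max(),ys.min(),ys.max(),cv2.minAreaRect((W*1000).astype(np.float32)))
o=im[60:330,140:500];cv2.imwrite("pics/w2c.png",cv2.resize(o,None,fx=2.2,fy=2.2,interpolation=cv2.INTER_CUBIC))
E
```

```text
[-0.517  0.685  0.044  1.662 -0.038  0.796 -2.024]
tcp [0.553  0.2436 0.2807] yaw 0.16 tilt [ 1.e-04 -6.e-04 -1.e+00] shift tool [-0.      0.0006  0.0007] ('rz', np.float64(0.16))
red [490   0   6   5  12] [492.3   1.8] [0.6945 0.1245 0.109 ]
red [384 373  18   5  43] [392.  374.7] [0.3763 0.1719 0.109 ]
0.74 305 328 164 224 ((557.0880126953125, 245.00877380371094), (18.376188278198242, 50.252628326416016), 89.41080474853516)
0.74 165 227 213 270 ((515.7740478515625, 349.001220703125), (21.176393508911133, 73.94803619384766), 32.40290832519531)
0.72 260 297 243 305 ((484.1870422363281, 278.7026672363281), (60.641361236572266, 31.273418426513672), 2.0283994674682617)
0.71 158 229 109 148 ((613.7596435546875, 338.11956787109375), (50.71324157714844, 27.865659713745117), 67.51667022705078)
0.59 323 403 284 377 ((424.588134765625, 200.0150604248047), (77.50475311279297, 102.11534118652344), 89.94302368164062)
```

View pics/w2c.png

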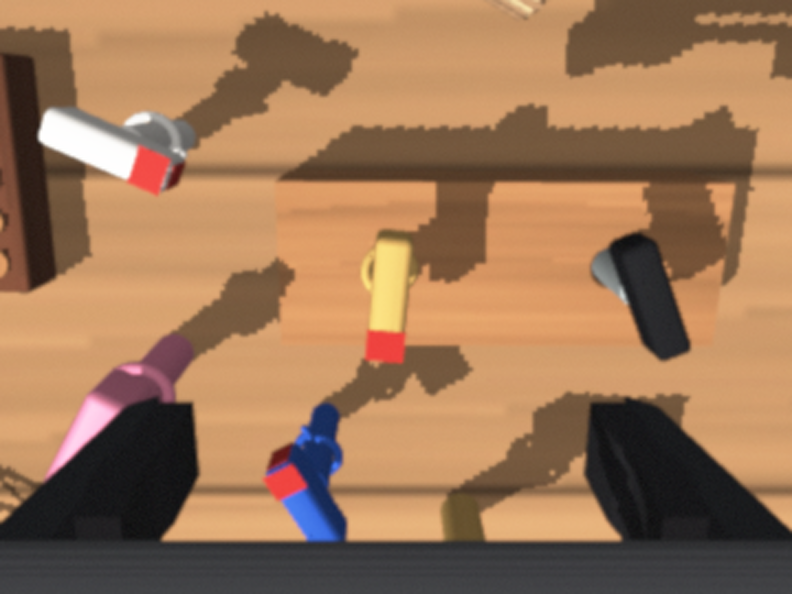

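```bash
python3 - <<'E'
from h import *
k=dict(np.load("w2.npz"))
f,n=ray(k,(319.8,169.1),.109),ray(k,(315.2,224.1),.109);d=n-f
print(f.round(4),n.round(4),"len",np.linalg.norm(d).round(4),"mid",((f+n)/2).round(4),"nose yaw",np.degrees(np.arctan2(d[1],d[0])).round(1))
kt=r.get_calibration("top");ks=r.get_calibration("scene")
for nm,kk,f in(("top",kt,"top0"),("scene",ks,"scene0")):
    im=cv2.imread(f"pics/{f}.png");h=cv2.cvtColor(im,cv2.COLOR_BGR2HSV);H,S,V=h[...,0],h[...,1],h[...,2]
    m=((H>150)&(H<176)&(S>60)&(V>90));ys,xs=np.nonzero(m)
    print(nm,len(xs),xs.min(),xs.max(),ys.min(),ys.max())
    for z in(.12,.15): print(z,[ray(kk,p,z).round(3)[:2] for p in((xs.min(),ys.max()),(xs.max(),ys.min()),(xs.mean(),ys.min()))])
E
```

```text
[0.5781 0.2423 0.109 ] [0.5319 0.246  0.109 ] len 0.0464 mid [0.555  0.2442 0.109 ] nose yaw 175.5
top 151 197 232 222 241
0.12 [array([0.467, 0.372]), array([0.52 , 0.271]), array([0.521, 0.346])]
0.15 [array([0.467, 0.362]), array([0.518, 0.264]), array([0.52 , 0.336])]
scene 325 409 453 191 225
0.12 [array([0.659, 0.281]), array([0.466, 0.378]), array([0.475, 0.349])]
0.15 [array([0.701, 0.281]), array([0.518, 0.373]), array([0.527, 0.345])]
```

The top and bottom of the handle back-project to 46 mm apart (should be 48), centred at (0.555, 0.244), with the nose at yaw 175.5°. The gripper body clears the pink bolt. Now I'll descend with the fingers part open.

>>> play_rows:
  translation:
    - [0.002,-0.0006,0]
    - [0,0,0.012]
    - [0,0,0.014]
    - [0,0,0.014]
    - [0,0,0.014]
    - [0,0,0.014]
    - [0,0,0.014]
    - [0,0,0.014]
    - [0,0,0.014]
    - [0,0,0.012]
    - [0,0,0.0127]
    - [0,0,0]
    - [0,0,0]
    - [0,0,0]
    - [0,0,0]
  delta_rot:
    - [0,0,4.6]
    - [0,0,0]
    - [0,0,0]
    - [0,0,0]
    - [0,0,0]
    - [0,0,0]
    - [0,0,0]
    - [0,0,0]
    - [0,0,0]
    - [0,0,0]
    - [0,0,0]
    - [0,0,0]
    - [0,0,0]
    - [0,0,0]
    - [0,0,0]
  grip: [0.14,0.14,0.14,0.14,0.14,0.14,0.14,0.14,0.14,0.14,0.14,-1,-1,-1,-1]
  squeeze: 25

```text
clock: 7.18
tool_pos: [0.5552, 0.245, 0.1465]
eef_rot: [0.999, -0.039, 0.0, -0.0]
contact_force: [-0.6, -0.5, 0.7]
opening: 0.162
finger_force: 25.0
```

```bash
python3 - <<'E'
from h import *
s=r.get_state();print(s["opening"]*88,s["finger_force"],s["contact_force"].round(2) if hasattr(s["contact_force"],'round') else s["contact_force"],s["moment"]);go([.555,.2442,.27])
E
```

```text
14.254843284510933 25.001037404872477 [-0.64 -0.52  0.7 ] [-0.1068469   0.02771241  0.020372  ]
tcp [0.5552 0.245  0.1465] yaw -4.51 tilt [ 9.e-04  3.e-04 -1.e+00] shift tool [ 0.      0.0008 -0.1235]
```

>>> play_rows:
  translation:
    - [0,0,-0.004]
    - [0,0,-0.008]
    - [0,0,-0.01]
    - [0,0,-0.01]
    - [0,0,-0.01]
    - [0,0,-0.012]
    - [0,0,-0.015]
    - [0,0,-0.018]
    - [0,0,-0.018]
    - [0,0,-0.018]
    - [0,0,-0.0105]
    - [0,0,0]
  delta_rot:
    - [0,0,0]
    - [0,0,0]
    - [0,0,0]
    - [0,0,0]
    - [0,0,0]
    - [0,0,0]
    - [0,0,0]
    - [0,0,0]
    - [0,0,0]
    - [0,0,0]
    - [0,0,0]
    - [0,0,0]
  grip: [-1,-1,-1,-1,-1,-1,-1,-1,-1,-1,-1,-1]

```text
clock: 8.68
tool_pos: [0.5552, 0.2451, 0.2804]
eef_rot: [0.999, -0.039, 0.001, -0.0]
contact_force: [0.6, -0.2, -2.4]
opening: 0.16
finger_force: 25.0
```

>>> play_rows:
  translation:
    - [0.0005,0.0125,0]
    - [0.0009,0.022,0]
    - [0.0009,0.0249,0]
    - [0.0009,0.0249,0]
    - [0.0009,0.0249,0]
    - [0.0009,0.0249,0]
    - [0.001,0.0249,0]
    - [0.001,0.0249,0]
    - [0.001,0.0249,0]
    - [0.001,0.0249,0]
    - [0.001,0.0249,0]
    - [0.001,0.0249,0]
    - [0.001,0.0249,0]
    - [0.0007,0.022,0]
    - [0.0005,0.0181,0]
    - [0,0,0]
  delta_rot:
    - [0,0,0]
    - [0,0,0]
    - [0,0,0]
    - [0,0,0]
    - [0,0,0]
    - [0,0,0]
    - [0,0,0]
    - [0,0,0]
    - [0,0,0]
    - [0,0,0]
    - [0,0,0]
    - [0,0,0]
    - [0,0,0]
    - [0,0,0]
    - [0,0,0]
    - [0,0,0]
  grip: [-1,-1,-1,-1,-1,-1,-1,-1,-1,-1,-1,-1,-1,-1,-1,-1]

```text
clock: 10.68
tool_pos: [0.5398, -0.1061, 0.2793]
eef_rot: [0.999, -0.041, -0.0, 0.001]
contact_force: [-0.0, 0.6, -1.7]
opening: 0.161
finger_force: 25.0
```

>>> play_rows:
  translation:
    - [0,0,0]
    - [0,0,0]
    - [0,0,0]
    - [0,0,0]
    - [0,0,0]
    - [0,0,0]
    - [0,0,0]
    - [0,0,0]
    - [0,0,0]
    - [0,0,0]
  delta_rot:
    - [0,0,-9.3]
    - [0,0,-9.3]
    - [0,0,-9.3]
    - [0,0,-9.3]
    - [0,0,-9.3]
    - [0,0,-9.3]
    - [0,0,-9.3]
    - [0,0,-9.3]
    - [0,0,0]
    - [0,0,0]
  grip: [-1,-1,-1,-1,-1,-1,-1,-1,-1,-1]

```text
clock: 11.92
tool_pos: [0.5406, -0.103, 0.2795]
eef_rot: [0.82, 0.572, 0.0, -0.0]
contact_force: [0.7, -0.9, -1.6]
opening: 0.164
finger_force: 25.0
```

```bash
python3 - <<'E'
from h import *
s=r.get_state();print(s["clock"],s["opening"]*88,s["finger_force"],s["contact_force"],s["moment"],np.round(s["q"],3));go([.541,-.1035,.28],69.9)
k=r.get_calibration("wrist");im=r.snapshot("wrist");cv2.imwrite("pics/w3.png",im);np.savez("w3.npz",**k)
np.savez("s3.npz",p=s["tool_pos"],q=s["eef_rot"])
ks=r.get_calibration("scene");a=r.snapshot("scene");cv2.imwrite("pics/s3.png",a)
p=proj(ks,(.541,-.1035,.15));x,y=p.astype(int);print(p)
o=np.hstack([cv2.resize(a[y-50:y+50,x-40:x+40],(400,500),interpolation=cv2.INTER_CUBIC),cv2.resize(im[100:300,240:400],(400,500),interpolation=cv2.INTER_CUBIC)])
cv2.imwrite("pics/c3.png",o)
E
```

```text
11.925 14.416440933591751 24.98746429777384 [ 0.70309115 -0.85353683 -1.61005679] [-0.03881878 -0.07141064 -0.02693271] [ 0.335  0.639 -0.381  1.813  0.33   0.753 -0.574]
tcp [ 0.5406 -0.103   0.2795] yaw 69.78 tilt [-1.e-04  2.e-04 -1.e+00] shift tool [-0.0003  0.0005 -0.0005] ('rz', np.float64(-0.12))
[276.56997026 166.55172135]
```

View pics/c3.png

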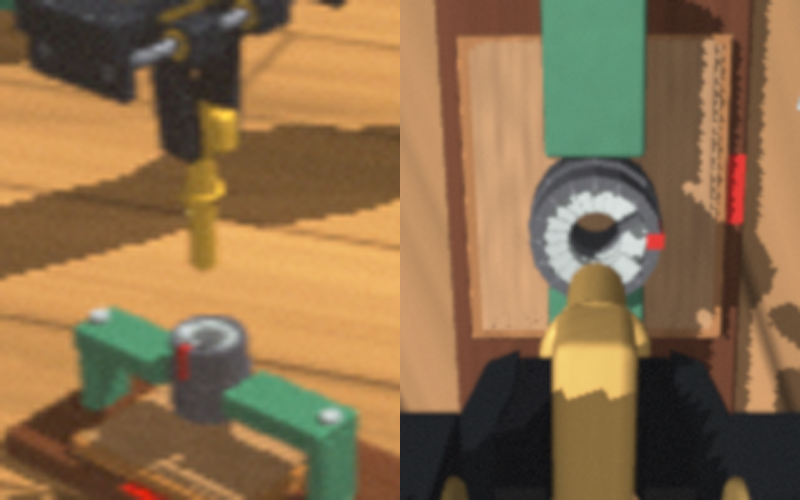

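The crop shows the bolt hanging upright with its nose pointing away from the camera, at about -110° as wanted. The shank foot is at crop (597,265) and lines up laterally with the boss rim centre at about (596,228). I'll check the offset along the bar numerically.

```bash
python3 - <<'E'
from h import *
k=dict(np.load("w3.npz"));s=np.load("s3.npz");m=R.from_quat(s["q"]).as_matrix()
im=cv2.imread("pics/w3.png");a=cv2.imread("pics/s3.png")
C=lambda r_,z,w:np.array([proj(k,s["p"]+m@[w+r_*np.cos(t),r_*np.sin(t),z]) for t in np.linspace(0,6.28,60)])
for w in(-.002,0,.002):
  for rf in(.005,.006,.008):
    c=C(rf,.1375,w);print("foot w",w,"rf",rf,"row min",c[:,1].min().round(1),"cols",c[:,0].min().round(1),c[:,0].max().round(1))
print("handle +x end top edge row", [proj(k,s["p"]+m@[.024+w,0,.0375]).round(1) for w in(-.002,0,.002)])
g=im[195:260,318].astype(int);print([(195+i,*v) for i,v in enumerate(g)][::2])
# rim circle predicted
for P in[(.541,-.1035),(.539,-.1035),(.541,-.1055)]:
    c=np.array([proj(k,(P[0]+.022*np.cos(t),P[1]+.022*np.sin(t),.0985)) for t in np.linspace(0,6.28,90)]);print("rim",P,c.min(0).round(1),c.max(0).round(1))
ks=r.get_calibration("scene");x0,y0=236,116
for z in(.0985,.142,.165):print("scene axis z",z,proj(ks,(.541,-.1035,z)).round(2))
h=cv2.cvtColor(a,cv2.COLOR_BGR2HSV)
for y in range(155,172,2):
    xs=np.nonzero((h[y,260:300,0]>18)&(h[y,260:300,0]<30)&(h[y,260:300,1]>150))[0]+260;print(y,xs.min() if len(xs) else 0,xs.max() if len(xs) else 0,end="; ")
E
```

```text
foot w -0.002 rf 0.005 row min 209.7 cols 310.0 324.1
foot w -0.002 rf 0.006 row min 208.4 cols 308.6 325.5
foot w -0.002 rf 0.008 row min 205.7 cols 305.8 328.3
foot w 0 rf 0.005 row min 207.0 cols 310.0 324.1
foot w 0 rf 0.006 row min 205.7 cols 308.6 325.5
foot w 0 rf 0.008 row min 202.9 cols 305.8 328.3
foot w 0.002 rf 0.005 row min 204.3 cols 310.0 324.1
foot w 0.002 rf 0.006 row min 202.9 cols 308.6 325.5
foot w 0.002 rf 0.008 row min 200.2 cols 305.8 328.4
handle +x end top edge row [array([316.7, 244.3]), array([316.7, 239.7]), array([316.7, 235. ])]
[(195, np.int64(44), np.int64(43), np.int64(42)), (197, np.int64(45), np.int64(43), np.int64(43)), (199, np.int64(51), np.int64(50), np.int64(49)), (201, np.int64(111), np.int64(111), np.int64(108)), (203, np.int64(129), np.int64(131), np.int64(128)), (205, np.int64(106), np.int64(137), np.int64(155)), (207, np.int64(68), np.int64(119), np.int64(150)), (209, np.int64(66), np.int64(117), np.int64(147)), (211, np.int64(67), np.int64(118), np.int64(149)), (213, np.int64(65), np.int64(116), np.int64(147)), (215, np.int64(67), np.int6
[... 820 characters left out ...]
64(201), np.int64(239)), (249, np.int64(114), np.int64(201), np.int64(239)), (251, np.int64(114), np.int64(201), np.int64(239)), (253, np.int64(113), np.int64(201), np.int64(239)), (255, np.int64(103), np.int64(182), np.int64(226)), (257, np.int64(62), np.int64(110), np.int64(140)), (259, np.int64(62), np.int64(109), np.int64(138))]
rim (0.541, -0.1035) [291.5 171.2] [344.1 221.7]
rim (0.539, -0.1035) [289.3 172. ] [341.8 222.4]
rim (0.541, -0.1055) [292.4 173.5] [344.8 223.7]
scene axis z 0.0985 [277.36 182.35]
scene axis z 0.142 [276.7  169.06]
scene axis z 0.165 [276.33 161.79]
155 272 279; 157 274 278; 159 274 278; 161 274 278; 163 275 278; 165 275 278; 167 275 278; 169 276 277; 171 0 0;
```

The offset is under 1 mm and the rim matches the predicted position. I'll insert slowly.

>>> play_rows:
  translation:
    - [-0.0003,0.0005,0.01]
    - [0,0,0.012]
    - [0,0,0.012]
    - [0,0,0.004]
    - [0,0,0.003]
    - [0,0,0.003]
    - [0,0,0.003]
    - [0,0,0.003]
    - [0,0,0]
  delta_rot:
    - [0,0,0]
    - [0,0,0]
    - [0,0,0]
    - [0,0,0]
    - [0,0,0]
    - [0,0,0]
    - [0,0,0]
    - [0,0,0]
    - [0,0,0]
  grip: [-1,-1,-1,-1,-1,-1,-1,-1,-1]

```text
clock: 13.15
tool_pos: [0.5409, -0.104, 0.2293]
eef_rot: [0.82, 0.573, -0.0, -0.0]
contact_force: [-0.2, 0.0, -2.6]
opening: 0.162
finger_force: 25.0
```

```bash
cat > st.py <<'E'
from h import *
s=r.get_state();print(round(s["clock"],2),round(s["opening"]*88,2),"F",np.round(s["contact_force"],2),"M",np.round(s["moment"],3),"q7",round(s["q"][6],2));go([.541,-.1035,.1945])
E
python3 st.py
```

```text
13.15 14.24 F [-0.21  0.01 -2.63] M [-0.028 -0.046 -0.008] q7 -0.61
tcp [ 0.5409 -0.104   0.2293] yaw 69.89 tilt [-3.e-04 -1.e-04 -1.e+00] shift tool [ 0.0005 -0.0001  0.0348]
```

>>> play_rows:
  translation:
    - [0,0,0.004]
    - [0,0,0.003]
    - [0,0,0.002]
    - [0,0,0.002]
    - [0,0,0.002]
    - [0,0,0.002]
    - [0,0,0.002]
    - [0,0,0.002]
    - [0,0,0]
  delta_rot:
    - [0,0,0]
    - [0,0,0]
    - [0,0,0]
    - [0,0,0]
    - [0,0,0]
    - [0,0,0]
    - [0,0,0]
    - [0,0,0]
    - [0,0,0]
  grip: [-1,-1,-1,-1,-1,-1,-1,-1,-1]

```text
clock: 14.28
tool_pos: [0.5409, -0.1039, 0.2103]
eef_rot: [0.82, 0.573, -0.0, -0.0]
contact_force: [-0.2, -0.2, -2.8]
opening: 0.156
finger_force: 25.0
```

```bash
python3 st.py
```

```text
14.28 13.74 F [-0.18 -0.16 -2.82] M [-0.007  0.004 -0.019] q7 -0.63
tcp [ 0.5409 -0.1039  0.2103] yaw 69.9 tilt [-3.e-04  0.e+00 -1.e+00] shift tool [ 0.0004 -0.      0.0158]
```

>>> play_rows:
  translation:
    - [0,0,0.002]
    - [0,0,0.002]
    - [0,0,0.002]
    - [0,0,0.002]
    - [0,0,0.002]
    - [0,0,0.001]
    - [0,0,0.001]
    - [0,0,0]
  delta_rot:
    - [0,0,0]
    - [0,0,0]
    - [0,0,0]
    - [0,0,0]
    - [0,0,0]
    - [0,0,0]
    - [0,0,0]
    - [0,0,0]
  grip: [-1,-1,-1,-1,-1,-1,-1,-1]

```text
clock: 15.28
tool_pos: [0.541, -0.1039, 0.1985]
eef_rot: [0.82, 0.573, -0.0, 0.0]
contact_force: [1.0, -0.2, -2.1]
opening: 0.157
finger_force: 25.0
```

```bash
python3 st.py
```

```text
15.28 13.79 F [ 1.03 -0.19 -2.14] M [0.059 0.033 0.046] q7 -0.64
tcp [ 0.541  -0.1039  0.1985] yaw 69.89 tilt [-1.e-04 -1.e-04 -1.e+00] shift tool [ 0.0004 -0.0001  0.004 ]
```

>>> play_rows:
  translation:
    - [0,0,0.001]
    - [0,0,0.001]
    - [0,0,0.001]
    - [0,0,0.0005]
    - [0,0,0]
  delta_rot:
    - [0,0,0]
    - [0,0,0]
    - [0,0,0]
    - [0,0,0]
    - [0,0,0]
  grip: [-1,-1,-1,-1,-1]

```text
clock: 15.9
tool_pos: [0.541, -0.104, 0.195]
eef_rot: [0.82, 0.573, -0.0, 0.0]
contact_force: [-0.3, -0.7, -2.6]
opening: 0.159
finger_force: 25.0
```

```bash
python3 st.py
```

```text
15.9 13.98 F [-0.34 -0.74 -2.57] M [ 0.049  0.003 -0.029] q7 -0.64
tcp [ 0.541 -0.104  0.195] yaw 69.89 tilt [-0.e+00 -1.e-04 -1.e+00] shift tool [ 0.0004 -0.0002  0.0005]
```

>>> play_rows:
  translation:
    - [0,0,0.0005]
    - [0,0,0.0005]
    - [0,0,0]
  delta_rot:
    - [0,0,0]
    - [0,0,0]
    - [0,0,0]
  grip: [-1,-1,-1]

```text
clock: 16.27
tool_pos: [0.5411, -0.1039, 0.1942]
eef_rot: [0.82, 0.573, 0.0, 0.0]
contact_force: [-0.6, -0.3, -0.4]
opening: 0.162
finger_force: 25.0
```

>>> play_rows:
  translation:
    - [0,0,0.0005]
    - [0,0,0.0005]
    - [0,0,0]
  delta_rot:
    - [0,0,0]
    - [0,0,0]
    - [0,0,0]
  grip: [-1,-1,-1]

```text
clock: 16.65
tool_pos: [0.5413, -0.1037, 0.1936]
eef_rot: [0.82, 0.573, 0.0, 0.0]
contact_force: [-1.5, 1.1, 4.5]
opening: 0.165
finger_force: 25.0
```

Contact is at TCP z ≈ 0.194, as expected for the nose on the ridge, with about 7 N of press. Now I'll turn backward while rising with the ridge.

>>> play_rows:
  translation:
    - [0,0,0]
    - [0,0,-0.0001]
    - [0,0,-0.0001]
    - [0,0,-0.0001]
    - [0,0,-0.0001]
    - [0,0,-0.0001]
    - [0,0,-0.0001]
    - [0,0,-0.0001]
    - [0,0,0]
  delta_rot:
    - [0,0,-5]
    - [0,0,-5]
    - [0,0,-5]
    - [0,0,-5]
    - [0,0,-5]
    - [0,0,-5]
    - [0,0,-5]
    - [0,0,-5]
    - [0,0,0]
  grip: [-1,-1,-1,-1,-1,-1,-1,-1,-1]

```text
clock: 17.77
tool_pos: [0.54, -0.1038, 0.1941]
eef_rot: [0.574, 0.819, -0.001, -0.001]
contact_force: [-3.9, 0.7, 8.8]
opening: 0.166
finger_force: 25.0
```

```bash
python3 st.py
```

```text
17.77 14.59 F [-3.95  0.7   8.78] M [ 0.169  0.836 -0.046] q7 -0.14
tcp [ 0.54   -0.1038  0.1941] yaw 109.92 tilt [-1.8e-03 -2.0e-04 -1.0e+00] shift tool [-0.      0.001  -0.0004]
```

>>> play_rows:
  translation:
    - [0,0,-0.0003]
    - [0,0,-0.0002]
    - [0,0,-0.0001]
    - [0,0,-0.0001]
    - [0,0,0]
    - [0,0,0]
  delta_rot:
    - [0,0,-4]
    - [0,0,-4]
    - [0,0,-4]
    - [0,0,-4]
    - [0,0,-4]
    - [0,0,0]
  grip: [-1,-1,-1,-1,-1,-1]

```text
clock: 18.52
tool_pos: [0.5406, -0.1043, 0.1946]
eef_rot: [0.424, 0.906, -0.0, -0.0]
contact_force: [-3.3, 0.3, 4.8]
opening: 0.161
finger_force: 25.0
```

```bash
python3 st.py
```

```text
18.52 14.16 F [-3.29  0.29  4.75] M [-0.013  0.507 -0.019] q7 0.13
tcp [ 0.5406 -0.1043  0.1946] yaw 129.86 tilt [-8.e-04 -7.e-04 -1.e+00] shift tool [0.0004 0.0009 0.0001]
```

>>> play_rows:
  translation:
    - [0,0,0]
    - [0,0,0]
    - [0,0,0]
    - [0,0,0]
    - [0,0,0]
    - [0,0,0]
    - [0,0,0]
    - [0,0,0]
  delta_rot:
    - [0,0,-4]
    - [0,0,-4]
    - [0,0,-4]
    - [0,0,-4]
    - [0,0,-4]
    - [0,0,-4]
    - [0,0,-2]
    - [0,0,0]
  grip: [-1,-1,-1,-1,-1,-1,-1,-1]

```text
clock: 19.52
tool_pos: [0.5409, -0.1041, 0.1941]
eef_rot: [0.209, 0.978, -0.0, -0.0]
contact_force: [-0.1, 0.4, -2.2]
opening: 0.161
finger_force: 25.0
```

```bash
python3 st.py
```

```text
19.52 14.15 F [-0.12  0.41 -2.15] M [ 0.013 -0.044  0.021] q7 0.49
tcp [ 0.5409 -0.1041  0.1941] yaw 155.83 tilt [-3.e-04  0.e+00 -1.e+00] shift tool [ 0.0002  0.0006 -0.0004]
```

>>> play_rows:
  translation:
    - [0,0,0.001]
    - [0,0,0.001]
    - [0,0,0.001]
    - [0,0,0.001]
    - [0,0,0.001]
    - [0,0,0.0005]
    - [0,0,0]
  delta_rot:
    - [0,0,0]
    - [0,0,0]
    - [0,0,0]
    - [0,0,0]
    - [0,0,0]
    - [0,0,0]
    - [0,0,0]
  grip: [-1,-1,-1,-1,-1,-1,-1]

```text
clock: 20.4
tool_pos: [0.541, -0.1039, 0.1889]
eef_rot: [0.209, 0.978, -0.0, -0.0]
contact_force: [0.2, -0.3, -2.6]
opening: 0.16
finger_force: 25.0
```

>>> play_rows:
  translation:
    - [0,0,0.0005]
    - [0,0,0.0004]
    - [0,0,0]
  delta_rot:
    - [0,0,0]
    - [0,0,0]
    - [0,0,0]
  grip: [-1,-1,-1]

```text
clock: 20.78
tool_pos: [0.541, -0.104, 0.1881]
eef_rot: [0.209, 0.978, -0.0, 0.0]
contact_force: [-0.8, -0.1, -1.5]
opening: 0.159
finger_force: 25.0
```

```bash
python3 st.py
```

```text
20.77 14.03 F [-0.79 -0.05 -1.52] M [ 0.105 -0.024  0.015] q7 0.48
tcp [ 0.541  -0.104   0.1881] yaw 155.89 tilt [ 1.e-04 -1.e-04 -1.e+00] shift tool [ 0.0002  0.0004 -0.0064]
```

Step 3 is reached: z is down about 6.5 mm with light contact. Now forward, clockwise, staying mid-play.

>>> play_rows:
  translation:
    - [0,0,0]
    - [0,0,0]
    - [0,0,0.0001]
    - [0,0,0.0001]
    - [0,0,0.00015]
    - [0,0,0.00018]
    - [0,0,0.00018]
    - [0,0,0.00018]
    - [0,0,0]
  delta_rot:
    - [0,0,6]
    - [0,0,8]
    - [0,0,8]
    - [0,0,8]
    - [0,0,8]
    - [0,0,8]
    - [0,0,8]
    - [0,0,8]
    - [0,0,0]
  grip: [-1,-1,-1,-1,-1,-1,-1,-1,-1]

```text
clock: 21.9
tool_pos: [0.5411, -0.1037, 0.1872]
eef_rot: [0.682, 0.731, -0.0, 0.0]
contact_force: [-0.0, 0.2, -3.4]
opening: 0.165
finger_force: 25.0
```

```bash
python3 st.py
```

```text
21.9 14.52 F [-0.04  0.25 -3.37] M [-0.02  -0.018  0.041] q7 -0.36
tcp [ 0.5411 -0.1037  0.1872] yaw 94.0 tilt [ 3.e-04 -3.e-04 -1.e+00] shift tool [ 0.0002 -0.0001 -0.0073]
```

>>> play_rows:
  translation:
    - [0,0,0.00018]
    - [0,0,0.00018]
    - [0,0,0.00018]
    - [0,0,0.00018]
    - [0,0,0.00018]
    - [0,0,0.00018]
    - [0,0,0.00018]
    - [0,0,0.00018]
    - [0,0,0.00018]
    - [0,0,0.00018]
    - [0,0,0.00018]
    - [0,0,0.00018]
    - [0,0,0.00018]
    - [0,0,0]
  delta_rot:
    - [0,0,8]
    - [0,0,8]
    - [0,0,8]
    - [0,0,8]
    - [0,0,8]
    - [0,0,8]
    - [0,0,8]
    - [0,0,8]
    - [0,0,8]
    - [0,0,8]
    - [0,0,8]
    - [0,0,8]
    - [0,0,8]
    - [0,0,0]
  grip: [-1,-1,-1,-1,-1,-1,-1,-1,-1,-1,-1,-1,-1,-1]

```text
clock: 23.65
tool_pos: [0.5411, -0.1035, 0.1847]
eef_rot: [0.996, -0.086, -0.0, -0.0]
contact_force: [-0.2, -0.5, -3.1]
opening: 0.158
finger_force: 25.0
```

```bash
python3 st.py
```

```text
23.65 13.93 F [-0.19 -0.53 -3.08] M [0.059 0.029 0.066] q7 -1.56
tcp [ 0.5411 -0.1035  0.1847] yaw -9.87 tilt [-1.e-04  2.e-04 -1.e+00] shift tool [-0.0001  0.     -0.0098]
```

Half a turn is done and it turns freely. Now I'll regrip: open, swing back 180°, and close.

>>> play_rows:
  translation:
    - [0,0,0]
    - [0,0,0]
    - [0,0,0]
    - [0,0,0]
    - [0,0,0]
    - [0,0,0]
  delta_rot:
    - [0,0,0]
    - [0,0,0]
    - [0,0,0]
    - [0,0,0]
    - [0,0,0]
    - [0,0,0]
  grip: [0,1,1,1,1,1]

```text
clock: 24.4
tool_pos: [0.541, -0.1039, 0.1848]
eef_rot: [0.996, -0.088, 0.0, 0.0]
contact_force: [-0.2, -0.5, 0.5]
opening: 0.817
finger_force: 0.0
```

>>> play_rows:
  translation:
    - [0,0,0]
    - [0,0,0]
    - [0,0,0]
    - [0,0,0]
    - [0,0,0]
    - [0,0,0]
    - [0,0,0]
    - [0,0,0]
    - [0,0,0]
    - [0,0,0]
    - [0,0,0]
    - [0,0,0]
    - [0,0,0]
    - [0,0,0]
    - [0,0,0]
    - [0,0,0]
    - [0,0,0]
    - [0,0,0]
    - [0,0,0]
    - [0,0,0]
  delta_rot:
    - [0,0,-9]
    - [0,0,-9]
    - [0,0,-9]
    - [0,0,-9]
    - [0,0,-9]
    - [0,0,-9]
    - [0,0,-9]
    - [0,0,-9]
    - [0,0,-9]
    - [0,0,-9]
    - [0,0,-9]
    - [0,0,-9]
    - [0,0,-9]
    - [0,0,-9]
    - [0,0,-9]
    - [0,0,-9]
    - [0,0,-9]
    - [0,0,-9]
    - [0,0,-9]
    - [0,0,-9]
  grip: [1,1,1,1,1,1,1,1,1,1,1,1,1,1,1,1,1,1,1,1]

```text
clock: 26.9
tool_pos: [0.5409, -0.1043, 0.1847]
eef_rot: [0.086, 0.996, -0.0, -0.0]
contact_force: [-0.2, 0.2, 0.5]
opening: 0.997
finger_force: 0.0
```

```bash
python3 st.py; python3 - <<'E'
from h import *
k=r.get_calibration("wrist");im=r.snapshot("wrist");cv2.imwrite("pics/w4.png",im)
p,m,y=tool();print([proj(k,p+m@[x,0,.042]).round(1) for x in(.024,-.024)])
cv2.imwrite("pics/w4c.png",cv2.resize(im[120:340,180:460],None,fx=2.5,fy=2.5))
E
```

```text
26.9 87.71 F [-0.25  0.23  0.47] M [ 0.07  -0.128 -0.012] q7 0.67
tcp [ 0.5409 -0.1043  0.1847] yaw 170.16 tilt [-3.e-04 -6.e-04 -1.e+00] shift tool [ 0.      0.0008 -0.0098] 
[array([314.5, 231.1]), array([315.3, 330.8])]
```

View pics/w4c.png

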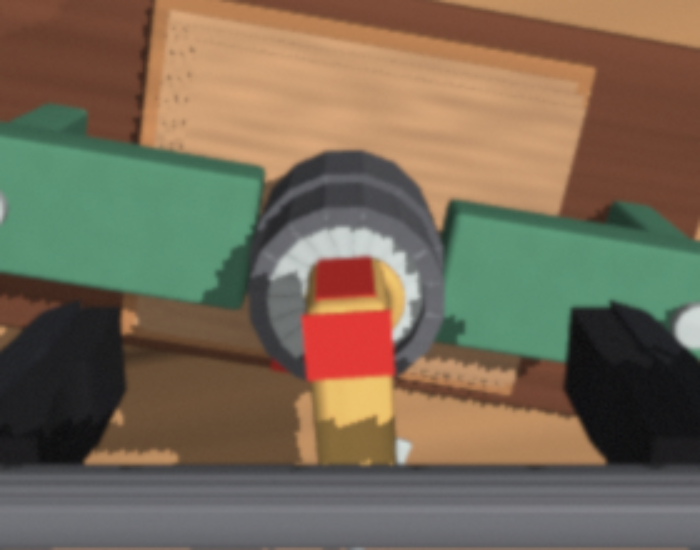

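The wrist view shows the red end at (347,345 in the crop), aligned with the fingers, and the bolt upright in the boss. I'll close and turn on.

>>> play_rows:
  translation:
    - [0,0,0]
    - [0,0,0]
    - [0,0,0]
    - [0,0,0]
    - [0,0,0]
    - [0,0,0]
    - [0,0,0]
    - [0,0,0]
  delta_rot:
    - [0,0,0]
    - [0,0,0]
    - [0,0,0]
    - [0,0,0]
    - [0,0,0]
    - [0,0,0]
    - [0,0,0]
    - [0,0,0]
  grip: [0,-0.4,-1,-1,-1,-1,-1,-1]

```text
clock: 27.95
tool_pos: [0.5411, -0.104, 0.1848]
eef_rot: [0.088, 0.996, -0.0, 0.0]
contact_force: [0.3, -0.7, -0.4]
opening: 0.157
finger_force: 24.9
```

```bash
python3 st.py
```

```text
27.95 13.83 F [ 0.31 -0.66 -0.35] M [-0.025 -0.257  0.025] q7 0.67
tcp [ 0.5411 -0.104   0.1848] yaw 169.89 tilt [ 1.e-04 -2.e-04 -1.e+00] shift tool [ 0.0002  0.0005 -0.0097]
```

>>> play_rows:
  translation:
    - [0,0,-0.0002]
    - [0,0,-0.0002]
    - [0,0,0.0001]
    - [0,0,0.00018]
    - [0,0,0.00018]
    - [0,0,0.00018]
    - [0,0,0.00018]
    - [0,0,0.00018]
    - [0,0,0.00018]
    - [0,0,0.00018]
    - [0,0,0.00018]
    - [0,0,0.00018]
    - [0,0,0]
  delta_rot:
    - [0,0,4]
    - [0,0,6]
    - [0,0,8]
    - [0,0,8]
    - [0,0,8]
    - [0,0,8]
    - [0,0,8]
    - [0,0,8]
    - [0,0,8]
    - [0,0,8]
    - [0,0,8]
    - [0,0,8]
    - [0,0,0]
  grip: [-1,-1,-1,-1,-1,-1,-1,-1,-1,-1,-1,-1,-1]

```text
clock: 29.58
tool_pos: [0.5407, -0.104, 0.1832]
eef_rot: [0.766, 0.643, -0.001, -0.0]
contact_force: [-0.1, -0.1, -2.3]
opening: 0.161
finger_force: 24.9
```

```bash
python3 st.py
```

```text
29.57 14.19 F [-0.08 -0.09 -2.27] M [-0.135 -0.062 -0.005] q7 -0.55
tcp [ 0.5407 -0.104   0.1832] yaw 79.98 tilt [-1.e-03 -7.e-04 -1.e+00] shift tool [ 0.0006  0.0002 -0.0113]
```

>>> play_rows:
  translation:
    - [0,0,0.00018]
    - [0,0,0.00018]
    - [0,0,0.00018]
    - [0,0,0.00018]
    - [0,0,0.00018]
    - [0,0,0.00018]
    - [0,0,0.00018]
    - [0,0,0.00018]
    - [0,0,0.00018]
    - [0,0,0.00018]
    - [0,0,0.00018]
    - [0,0,0.00018]
    - [0,0,0]
    - [0,0,0]
    - [0,0,0]
    - [0,0,0]
  delta_rot:
    - [0,0,8]
    - [0,0,8]
    - [0,0,8]
    - [0,0,8]
    - [0,0,8]
    - [0,0,8]
    - [0,0,8]
    - [0,0,8]
    - [0,0,8]
    - [0,0,8]
    - [0,0,8]
    - [0,0,8]
    - [0,0,0]
    - [0,0,0]
    - [0,0,0]
    - [0,0,0]
  grip: [-1,-1,-1,-1,-1,-1,-1,-1,-1,-1,-1,-1,-1,-1,-1,-1]

```text
clock: 31.58
tool_pos: [0.5408, -0.1039, 0.1812]
eef_rot: [0.99, -0.14, -0.0, -0.0]
contact_force: [-1.0, 1.0, -1.8]
opening: 0.157
finger_force: 25.0
```

```bash
python3 st.py; python3 - <<'E'
from h import *
im=r.snapshot("wrist");a=r.snapshot("scene")
cv2.imwrite("pics/c5.png",np.hstack([cv2.resize(a[130:230,230:320],(400,444)),cv2.resize(im[120:342,220:420],(400,444))]))
E
```

```text
31.57 13.85 F [-1.    0.98 -1.81] M [0.163 0.285 0.002] q7 -1.65
tcp [ 0.5408 -0.1039  0.1812] yaw -16.06 tilt [-4.e-04  3.e-04 -1.e+00] shift tool [ 0.0001 -0.0004 -0.0133]
```

View pics/c5.png

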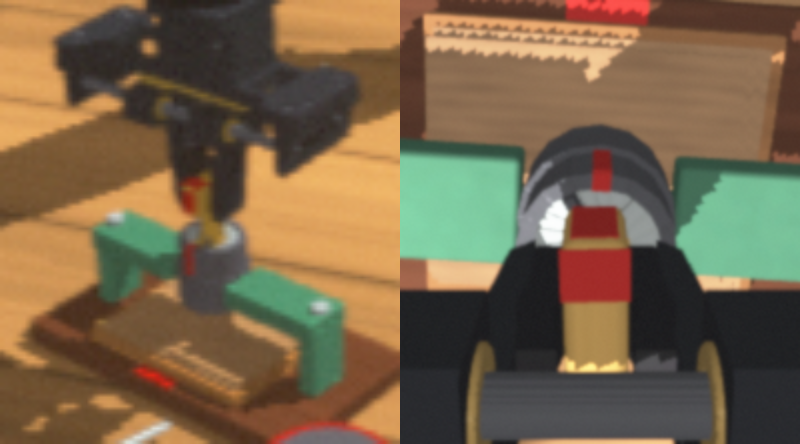

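The red end lines up with the red mark: crop (595,275) against the mark at (602,170). The bolt is upright and gripped, about 12–13 mm below the thread's upper end. Handing in.

```bash
python3 -c "
from plant import r
print(r.finish_job())"
```

```text
the job is handed in; nothing more can be done
None
```

The job is handed in, with no verdict returned: the brass bolt dropped into the gap and went about one full turn forward with one regrip; it's upright and gripped, nose at the red mark, an estimated 12–13 mm below the thread's upper end.

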